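# Release the printing screen's side clamp

### The arm

A 6-joint arm with a two-finger parallel gripper is mounted at the origin on the work surface. World frame = base frame: x ahead of the robot, y to its left, z up, the work surface at z = 0. Lengths are in m, angles in rad, forces in N, time in s.
With the tool pointing down it reaches from about 0.35 to 0.875 m from the base axis. Payload 4.2 kg.
Tool frame: the origin (TCP) lies midway between the tips of the shut fingers; the grasp point (between the pads) lies 19 mm behind it; z points along the fingers, y is the direction in which the jaws open and shut (so a half turn about z gives the same grasp; the last joint's range is limited). The gripper opens to 85 mm and grips with 20 to 120 N. Pads are 22 mm wide; open, the fingers measure 114 mm over their backs; the gripper's body (76 mm by 85 mm) begins 54 mm behind the grasp point. The pads swing forward as they close: fully open they stand 13 mm farther back than shut.
Start: joints at [1.514, 0.385, 0.008, 0, -1.194, -0.259], TCP at [0.194, 0.594, 0.208] pointing down, gripper open.
Joint ranges: [-3.14, 3.14], [-1.21, 2.06], [-1.07, 1.41], [-3.16, 2.05], [-2.99, -0.16], [-3.1, 3.1]. Speed limits (rad/s): [2.79, 2.79, 3.14, 3.14, 3.14, 3.14].

### API

Orientations are given as a rotation vector (axis times angle).
In Python, from workcell import * gives the robot as it stands.
- The arm moves only by the tool drive_tool, never from a script. Its argument "series" is one flat list of numbers, 7 for each row, row after row: the turn, a rotation vector about the tool's x, y, z in rad, then the shift along the tool's x, y, z in m, then the opening in per cent of the stroke, from 0 (shut) to 100 (fully open). A call has 1 to 5 rows; each row is the pose to reach, as a shift and turn from the pose commanded when the call began, along the tool's axes at that moment; what a row does not reach only later rows make up. A row lasts 1/10 s, in which the tool goes at most 50 mm and 8.59 degrees, less where a joint would pass 70% of its speed; a pose out of reach is approached as far as the arm can. A call with a gripper value outside its range is refused whole. The fingers move at their own pace and stop on an object; "grip_force" is the grip in N (left out, the last holds). Time passes only in rows, so rows that repeat a pose let the fingers close. It gives the time, the measured TCP pose, the force and the opening at its end, in the units of the state.
- state(): the state, without advancing time (a new reading comes with each control period).
- capture(name): name is "scene" or "top"; returns a dict with "img" (384x512x3 uint8, red, green, blue), "fx", "fy", "cx", "cy" (pixels), "extrinsics" (4x4, takes a point from camera to world coordinates). Camera axes: x right, y down, z forward; pixel columns grow to the right and rows downward; lengths in m; the calibration is good to about 2 mm. A picture is of the moment at which its call begins. There is no depth.
- finish_job(): hands the job in, once; it reports no verdict.
Trained networks look in the newest picture that a camera, given by its name, has taken for a name from the list of things; names that differ only in an ending like _2 or _b are one class to them, and where a whole thing is asked for, a point or a joint stands for the part that bears it (a point fixed in the world has none). Each returns a list of dicts, best first, with "confidence" (0 to 1); they miss things now and then, are a little off and sometimes report something else, mostly with a low value. They report only what shows in the picture. A call takes as long as a camera call.
- boxes_of(camera, label): "xy" ([column, row] as shares, 0 to 1, of the picture: columns of its width, rows of its height, amid what is visible of it).
- regions_of(camera, label): "region" (384x512 bool, what is visible of it) and "xy" ([column, row] as shares, 0 to 1, of the picture: columns of its width, rows of its height, amid what is visible of it).
The state is a dict: "time_s": time; "joints": joint angles; "qvel": joint speeds; "effort": joint torques, N m; "position": TCP position; "ee_rot": TCP orientation; "force": force on the tool from outside, world axes, zero at the start; "torque": the same for the moment, N m; "width": finger opening in m.
Only numpy, scipy, OpenCV 4.12 (cv2) and the standard library are available. Lean on these libraries where they do the work, as an engineer would, in place of code of your own. Each camera call takes 0.05 s, during which the arm holds its last target. There are 200 camera calls.

### The job

Open the side clamp that holds the wooden printing screen down: by its black wing, pull the spring-loaded captive screw gently upwards until you feel it meet its thread, unscrew it anticlockwise (seen from above) until it stops, so that it stays out by itself, and then slide the clamp bar back off the screen to the end of its travel by its upright lug. Feel for the thread rather than straining it (a hard pull or push strips it), do not force the bar while the screw still locks it, and leave the things standing around where they are.

Things in the scene. Friction and masses are not known exactly. Their poses are not given: they have to be found in the camera images.
- clamp_base: Fixture, fixed to the table: aluminium strip 90 mm wide (its x), y -60 to 190 mm, 22 mm high, with a dark bridge and a round steel screw housing (54 mm diameter, top 84 mm up). Origin on the table under the screw axis, z up; the bar opens along +y, away from the screen. The fixed wooden screen (300 x 300, 20 mm high, squeegee on it 70 mm high) lies at y -64 to -364 mm.
- screw_grip (a point): Grip point of the captive screw, on its vertical axis, in the wing: an upright black plastic bar 40 mm long (point x), 12 mm thick (point y), 34 mm high; the point is 12 mm under its top, 22 mm above its foot, where a steel flange of 34 mm diameter begins. At rest 114 mm above the table. It rises and turns with the screw.
- screw_lift (a joint): Screw pulled up, m: 0 = seated, 0.029 at most. Lifting it takes 7.5 N (spring, weight, 2 N friction) plus 0.1 N per mm. At an unseen height, 5 to 14 mm up and new each time, the pull meets a firm stop (8 N more per mm): the top of the thread's mouth. Only there, or up to 1 mm lower, can it be turned into the thread. Over 16 N on the thread, up (beyond the lifting force) or down, strips it.
- screw_turn (a joint): Screw angle, rad, positive anticlockwise from above; 0 with the wing along clamp_base's x; -0.12 to 0.1 at the start, end stop 2.6. Below the mouth it turns no further than about 0.2. Past 0.45 the thread holds it; from 0.5 to 2.3 it climbs 7.5 mm per rad (13.5 mm in all), level before and after, play 1 mm. Driving takes 0.15 to 0.2 N m; it stays where it is left and can be gripped anew.
- clamp_slide (a joint): Clamp bar slid open, m: 0 = its end holds the screen's rail (start), 0.05 = fully open at its stop, clear of the screen. The screw's tip stands 15.5 mm deep in a hole of the bar and locks it until the screw is wound out. Then it slides with 2 to 4 N and stays where it is left.
- slide_lug (a point): Grip point of the upright dark steel lug on the clamp bar: 24 mm (point x) by 16 mm (point y) in plan, its top 135 mm above the table; the point is on its middle line, 15 mm under the top. At the start 125 mm from the screw axis along clamp_base's +y; it moves with the bar along +y.
- ink_bottle: Loose bystander: orange ink bottle, 52 mm diameter, 110 mm high, origin at its foot. Leave it.
- twine_spool: Loose bystander: cork-coloured twine spool, 60 mm diameter, 52 mm high, origin at its foot. Leave it.
- tape_roll: Loose bystander: roll of paper tape lying flat, 84 mm diameter, 24 mm high, origin at its foot. Leave it.

How it is judged:
On the way, in this order (a step that is already met when the one before it is completed fails the run):
1. the screw is pulled up to its thread and just turned into it, with the bar still shut (value of joint screw_lift above 0.003 m and value of joint screw_turn above 0.45 rad and value of joint clamp_slide below 0.006 m), for 0.05 s.
2. the screw is wound out to its end stop, with the bar still shut (value of joint screw_turn above 2.35 rad and value of joint screw_lift above 0.016 m and value of joint clamp_slide below 0.006 m), for 0.1 s.
At the end, for the whole second after the job is handed in: The screw is wound out (turned past 2.35 rad of 2.6, still up by more than 16 mm, holding by itself) and the clamp bar is open by more than 45 of its 50 mm and at rest (value of joint screw_turn above 2.35 rad and value of joint screw_lift above 0.016 m and value of joint clamp_slide above 0.045 m and velocity of joint clamp_slide between -0.01 and 0.01 m/s); the robot touches nothing.
It fails at once if the screw, its thread or the hole it locks was strained with more than 16 N (contact force between screw_lift and clamp_base above 16 N).
It fails at once if the ink bottle was moved or tipped (distance of ink_bottle from where it was at the start of the episode above 0.02 m).
It fails at once if the twine spool was moved or tipped (distance of twine_spool from where it was at the start of the episode above 0.02 m).
It fails at once if the tape roll was moved (distance of tape_roll from where it was at the start of the episode above 0.02 m).
It also fails if it takes over 72 s, if anything falls off the work surface, if the arm or the gripper's body presses on something with over 40 N, if the wrist force passes 120 N, or if a joint passes its speed limit or range.

## Working session

There is one attempt and no reset: what is moved stays moved. The work goes in short steps, Python scripts to look and compute and a tool call to move; the robot and the scene stay as the last step left them, time stands still between calls to the robot, and variables do not carry over. Pictures are saved under pics/ and viewed, about 8 in all and at most 12, crops included, and the job is handed in when it is done.

Besides the shell and the picture viewer there is one more tool, called after "Request:" as a command line: name --argument value ..., lists and objects as JSON in quotes. drive_tool: Moves the arm, as the interface text tells. Its arguments: {"type":"object","properties":{"series":{"type":"array","items":{"type":"number"}},"grip_force":{"type":"number"}},"required":["series"]}

```bash
mkdir -p pics; cat > h.py <<'E'
from workcell import *
import numpy as np, cv2
from scipy.spatial.transform import Rotation as R
def ray(c,uv,z):
    E=np.array(c["extrinsics"]);d=E[:3,:3]@np.array([(uv[0]-c["cx"])/c["fx"],(uv[1]-c["cy"])/c["fy"],1]);o=E[:3,3]
    return o+d*(z-o[2])/d[2]
def proj(c,p):
    E=np.array(c["extrinsics"]);q=E[:3,:3].T@(np.array(p)-E[:3,3]);return np.array([c["fx"]*q[0]/q[2]+c["cx"],c["fy"]*q[1]/q[2]+c["cy"]])
E
python3 - <<'E'
from h import *
s=state();print({k:np.round(v,3) for k,v in s.items()})
ims=[]
for n in ["scene","top"]:
    c=capture(n);print(n,np.round(c["extrinsics"],3).tolist(),c["fx"]);cv2.imwrite(f"pics/{n}0.png",cv2.cvtColor(c["img"],cv2.COLOR_RGB2BGR))
    for l,z in [("screw_grip",.114),("slide_lug",.12),("ink_bottle",.055),("twine_spool",.026),("tape_roll",.012),("clamp_base",.02)]:
        for b in boxes_of(n,l)[:2]:
            uv=np.array(b["xy"])*[512,384];print(n,l,round(b["confidence"],2),uv.round(1),ray(c,uv,z).round(3))
E
```

```text
{'time_s': np.float64(0.0), 'joints': array([ 1.514,  0.386,  0.007, -0.   , -1.194, -0.259]), 'qvel': array([ 0.001,  0.002, -0.   , -0.   , -0.002, -0.001]), 'effort': array([-0.0000e+00, -3.9229e+01,  1.8840e+01,  4.1860e+00, -5.0000e-03,
        0.0000e+00]), 'position': array([0.194, 0.593, 0.207]), 'ee_rot': array([ 3.1  , -0.494, -0.   ]), 'force': array([-0.021, -1.149, -0.561]), 'torque': array([ 0.035, -0.01 , -0.01 ]), 'width': np.float64(0.085)}
scene [[-0.343, 0.689, -0.638, 0.986], [0.939, 0.237, -0.249, 0.175], [-0.02, -0.685, -0.728, 0.568], [0.0, 0.0, 0.0, 1.0]] 430.52624284976497
scene screw_grip 0.56 [210.3 146.6] [ 0.526 -0.081  0.114]
scene slide_lug 0.61 [253.4 189.8] [0.597 0.019 0.12 ]
scene ink_bottle 0.88 [152.1 226.6] [ 0.663 -0.123  0.055]
scene tape_roll 0.71 [303.8 168.9] [0.424 0.051 0.012]
top [[0.021, -0.987, 0.16, 0.435], [-0.999, -0.026, -0.027, 0.024], [0.031, -0.16, -0.987, 0.91], [0.0, 0.0, 0.0, 1.0]] 446.81350792531373
top screw_grip 0.54 [310.5 216.3] [ 0.51  -0.091  0.114]
top slide_lug 0.6 [272.5 213.4] [ 0.513 -0.023  0.12 ]
top ink_bottle 0.81 [325.7 145.8] [ 0.656 -0.129  0.055]
top twine_spool 0.96 [257.5 132.6] [0.688 0.005 0.026]
top twine_spool 0.47 [273.2 211.9] [ 0.526 -0.029  0.026]
top tape_roll 0.97 [219.2 279.2] [0.392 0.074 0.012]
top tape_roll 0.22 [313.6 215.6] [ 0.522 -0.112  0.012]
top clamp_base 0.79 [387.5 233.6] [ 0.489 -0.26   0.02 ]
```

```bash
python3 -c "
import cv2,numpy as np
a=cv2.imread('pics/scene0.png');b=cv2.imread('pics/top0.png')
cv2.imwrite('pics/a.png',cv2.resize(a,(800,600)));cv2.imwrite('pics/b.png',cv2.resize(b,(800,600)))"
```

```text
(no output)
```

View pics/a.png

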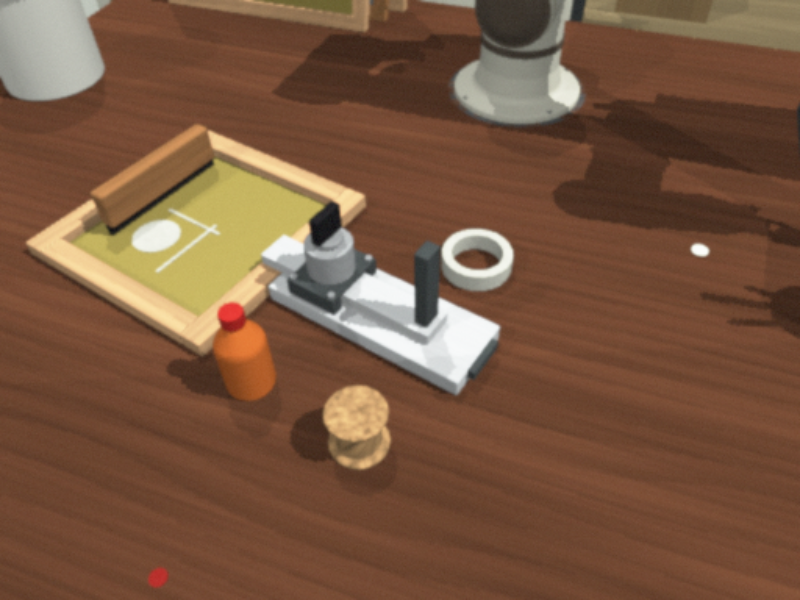

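View pics/b.png

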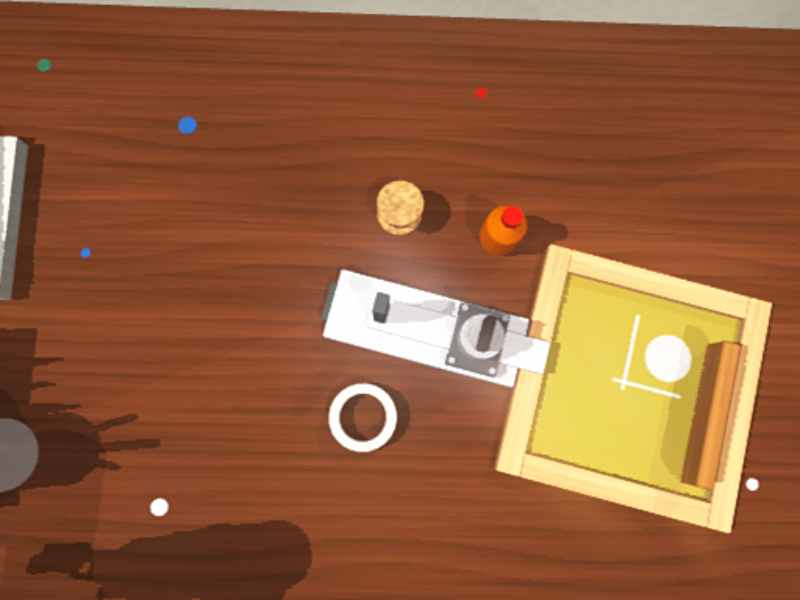

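```bash
python3 - <<'E'
from h import *
from scipy.optimize import least_squares
ct,cs=capture("top"),capture("scene")
k=512/800
T=[((.045,.19,.022),(342,270)),((-.045,.19,.022),(324,336)),((-.045,-.06,.022),(514,386)),((.045,-.06,.022),(529,320)),((0,.125,.135),(382,299))]
S=[((-.045,.19,.022),(498,328)),((.045,.19,.022),(458,381)),((0,.125,.135),(427,248)),((0,0,.126),(325,212))]
def W(p,b):
    c,s=np.cos(p[2]),np.sin(p[2]);return np.array([p[0]+c*b[0]-s*b[1],p[1]+s*b[0]+c*b[1],b[2]])
def f(p):
    r=[]
    for c,L in((ct,T),(cs,S)):
        for b,u in L: r.append(proj(c,W(p,b))-np.array(u)*k)
    return np.ravel(r)
o=least_squares(f,[.51,-.08,-.2],loss="soft_l1");p=o.x;print(p.round(4));print(f(p).reshape(-1,2).round(1))
np.save("p.npy",p);print("screw",W(p,(0,0,.114)),"lug",W(p,(0,.125,.12)))
out=[]
for c,(x,y) in((ct,(200,140)),(cs,(150,110))):
    im=cv2.cvtColor(c["img"],cv2.COLOR_RGB2BGR)[y:y+130,x:x+175];im=cv2.resize(im,None,fx=4,fy=4,interpolation=cv2.INTER_CUBIC)
    def q(b): return tuple(int(v) for v in (proj(c,W(p,b))-[x,y]+.5)*4)
    for pts,col in ([[(-.045,.19,.022),(.045,.19,.022),(.045,-.06,.022),(-.045,-.06,.022)],(0,0,255)],[[(-.012,.117,.135),(.012,.117,.135),(.012,.133,.135),(-.012,.133,.135)],(0,255,0)],[[(-.02,-.006,.126),(.02,-.006,.126),(.02,.006,.126),(-.02,.006,.126)],(255,0,255)],[[(.027*np.cos(t),.027*np.sin(t),.084) for t in np.arange(0,6.3,.3)],(255,128,0)]):
        pp=np.array([q(b) for b in pts],int);cv2.polylines(im,[pp],True,col,1)
    out.append(im[:, :]);cv2.imwrite("pics/o%d.png"%len(out),im)
E
```

```text
[ 0.5154 -0.0922 -0.2343]
[[-0.4 -0.3]
 [-1.   0.5]
 [-0.6  0.8]
 [-0.  -0.7]
 [-0.8  2.8]
 [ 0.5 -1.8]
 [-1.2  1.6]
 [-1.2  0.9]
 [-2.2 -0.4]]
screw [ 0.51537069 -0.09222579  0.114     ] lug [0.54439352 0.02935824 0.12      ]
```

View pics/o1.png

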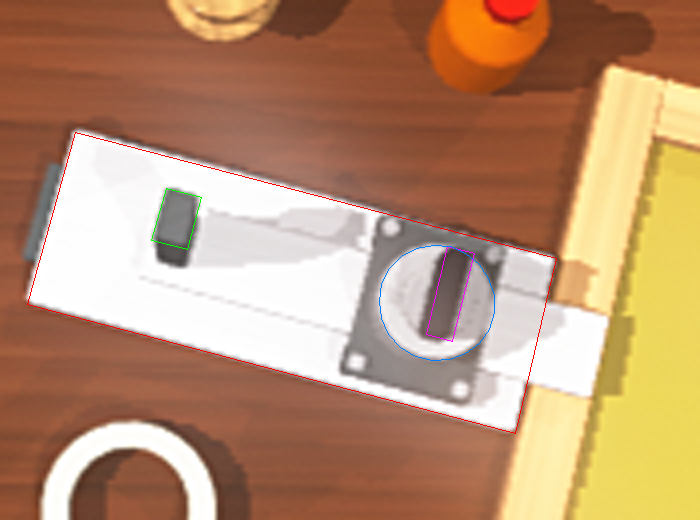

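View pics/o2.png

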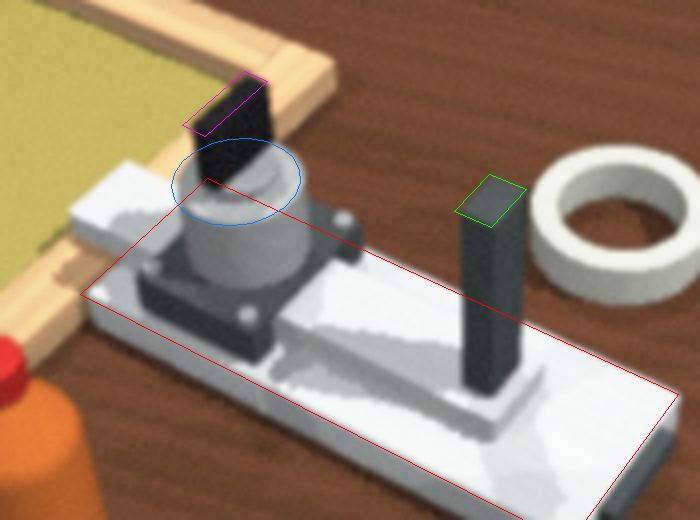

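```bash
cat > fit.py <<'E'
from h import *
from scipy.optimize import minimize
def sil(c,p,box):
    hx,hy,z0,z1=box;c_,s_=np.cos(p[2]),np.sin(p[2])
    P=[proj(c,(p[0]+c_*a*hx-s_*b*hy,p[1]+s_*a*hx+c_*b*hy,z)) for a in(-1,1) for b in(-1,1) for z in(z0,z1)]
    h=cv2.convexHull(np.array(P,np.float32))
    m=np.zeros((384*4,512*4),np.uint8);cv2.fillConvexPoly(m,np.round((h+.5)*4).astype(int),255)
    return cv2.resize(m,(512,384),interpolation=cv2.INTER_AREA)/255.
def fit(c,p0,box,thr,fixyaw=False):
    img=c["img"].max(2).astype(float);W=cv2.dilate((sil(c,p0,box)>0).astype(np.uint8),np.ones((11,11)))>0
    d=np.clip((thr+25-img)/50,0,1)*W
    n,l=cv2.connectedComponents((d>.3).astype(np.uint8));k=np.argmax([((l==i)*sil(c,p0,box)).sum() if i else 0 for i in range(n)]);d=d*(cv2.dilate((l==k).astype(np.uint8),np.ones((3,3))))
    f=lambda q:((sil(c,[p0[0]+q[0]/1e3,p0[1]+q[1]/1e3,p0[2]+(0 if fixyaw else q[2]/50)],box)-d)**2).sum()
    best=min((minimize(f,[a,b,y],method="Nelder-Mead",options=dict(initial_simplex=np.array([[a,b,y],[a+3,b,y],[a,b+3,y],[a,b,y+4]]))) for a in(-3,3) for b in(-1,4) for y in (-4,4)),key=lambda o:o.fun)
    q=best.x;return np.round([p0[0]+q[0]/1e3,p0[1]+q[1]/1e3,p0[2]+(0 if fixyaw else q[2]/50),best.fun,d.sum()],4)
E
python3 - <<'E'
from fit import *
p=np.load("p.npy");lug=[p[0]-np.sin(p[2])*.125,p[1]+np.cos(p[2])*.125,p[2]]
for n in("top","scene"):
    c=capture(n)
    for t in(45,60): print(n,"wing",t,fit(c,p,(.02,.006,.092,.126),t))
    for t in(90,): print(n,"lug",t,fit(c,lug,(.012,.008,.052,.135),t), "fixyaw",fit(c,lug,(.012,.008,.052,.135),t,True))
E
```

```text
top wing 45 [ 5.42800e-01 -6.75000e-02 -6.95500e-01  1.59975e+02  0.00000e+00]
top wing 60 [ 5.267000e-01 -8.670000e-02 -8.409000e-01  1.604152e+02  8.600000e-01]
top lug 90 [5.277000e-01 2.980000e-02 3.820000e-02 1.242592e+02 2.654000e+01] fixyaw [ 5.365000e-01  2.890000e-02 -2.343000e-01  1.374663e+02  2.654000e+01]
scene wing 45 [ 5.139000e-01 -9.130000e-02  4.940000e-02  1.065798e+02  2.500200e+02]
scene wing 60 [ 5.13900e-01 -9.13000e-02 -1.02000e-02  7.65432e+01  3.21840e+02]
scene lug 90 [ 5.51000e-01  3.30000e-02 -6.04000e-02  8.89359e+01  7.23660e+02] fixyaw [ 5.51100e-01  3.26000e-02 -2.34300e-01  1.09791e+02  7.23660e+02]
```

Request:
drive_tool --series '[0, 0, 0.14, 0.033, 0.035, 0, 100, 0, 0, 0.28, 0.066, 0.07, 0, 100, 0, 0, 0.42, 0.099, 0.105, 0, 100, 0, 0, 0.56, 0.132, 0.14, 0, 100, 0, 0, 0.7, 0.165, 0.175, 0, 100]'

```text
time_s: 1.4
position: [0.297, 0.3747, 0.2078]
ee_rot: [-2.741, 1.535, -0.0]
force: [0.6, 1.3, 0.9]
width: 0.0855
```

```bash
python3 - <<'E'
from fit import *
p=np.load("p.npy");p=np.array([.516,-.0895,p[2]]);lug=[p[0]-np.sin(p[2])*.125,p[1]+np.cos(p[2])*.125,p[2]]
for n in("top","scene"):
    c=capture(n);c["img"]=cv2.imread(f"pics/{n}0.png")[:,:,::-1]
    u,v=proj(c,(p[0],p[1],.12)).round().astype(int);m=c["img"].max(2);print(m[v-9:v+10:2,u-12:u+13:2])
    u,v=proj(c,(lug[0],lug[1],.13)).round().astype(int);print(m[v-9:v+16:2,u-12:u+13:2])
E
```

```text
[[141 216 228 228 225 215  86  86  87  80 115  92 184]
 [241 225 226 228 221 187  87  93  90  88 190 116  89]
 [238 223 221 224 225 130  94  96  91 114 189 174  93]
 [236 216 227 214 222 103 101 100  92 142 188 187 125]
 [227 219 224 217 195  99 105 105  94 168 185 187 158]
 [220 207 217 219 164 104 110 105 102 190 183 189 164]
 [230 218 217 223 128 111 113 107 126 189 185 189 191]
 [233 217 215 214 115 118 116 109 151 189 190 187 187]
 [235 237 201 203 114 120 119 112 193 183 191 188 209]
 [238 236 233 160 116 121 119 122 180 192 193 177 233]]
[[246 249 249 249 250 251 255 255 255 254 254 254 254]
 [251 251 251 250 250 247 136 162 252 255 255 254 254]
 [250 250 251 251 253 217 124 127 121 125 255 254 254]
 [251 251 251 250 255 155 125 130 132 116 251 254 255]
 [254 251 251 251 250 128 128 129 127 113 255 228 224]
 [254 252 252 249 245 119 126 129 132  93 234 229 229]
 [254 254 250 250 212 125 129 130 123 100 232 227 226]
 [254 254 248 250 165 114 128 132 114 141 232 227 227]
 [254 254 248 249 203  80  88  89  84 180 230 227 227]
 [254 254 248 254 246  77  88  90  88 238 230 230 230]
[... 733 characters left out ...]
12 112  97  95 107 111 112 109 138 233]
 [105 107 109 104  97  92  96  93  93 108 108 212 245]
 [118 113 110  95  94  97 100  96  95  88 114 236 243]
 [111 115 104  91  98 100 100  96  93  67 134 240 243]
 [106 105  84  92  98  99  99  92  72  62 124 240 244]
 [104  96  60  75  89  96  94  74  65  67 113 231 244]
 [108 102  50  55  56  71  73  67  67  64  95 199 242]
 [109 100  51  51  54  56  68  67  65  61  91 142 226]
 [109  98  54  58  59  53  68  67  71  63  92 125 155]
 [107  98  53  52  54  50  64  69  69  63  88 120 129]
 [107  97  51  54  49  55  68  67  65  60  75 116 130]
 [113 102  50  56  54  56  66  70  67  63  76  97 126]
 [111 105  52  54  55  57  68  65  66  66  72  70 101]]
```

```bash
python3 - <<'E'
from fit import *
p=np.load("p.npy");p=np.array([.516,-.0895,p[2]]);lug=[p[0]-np.sin(p[2])*.125,p[1]+np.cos(p[2])*.125,p[2]]
for n,tw,tl in(("top",150,175),("scene",85,130)):
    c=capture(n);im=cv2.imread(f"pics/{n}0.png")[:,:,::-1].copy();im[(im.max(2).astype(int)-im.min(2))>40]=255;c["img"]=im
    print(n,"wing",fit(c,p,(.02,.006,.092,.126),tw))
    print(n,"lug",fit(c,lug,(.012,.008,.052,.135),tl), "fixyaw",fit(c,lug,(.012,.008,.052,.135),tl,True))
E
```

```text
top wing [ 5.21800e-01 -9.36000e-02 -2.74000e-01  9.45363e+01  2.99220e+02]
top lug [ 5.4520e-01  2.9600e-02 -1.7220e-01  9.1622e+00  1.7252e+02] fixyaw [ 5.4510e-01  2.9500e-02 -2.3430e-01  1.0166e+01  1.7252e+02]
scene wing [ 5.14100e-01 -9.14000e-02 -4.27000e-02  5.63954e+01  3.64400e+02]
scene lug [ 5.443000e-01  3.130000e-02 -1.613000e-01  1.247641e+02  8.612800e+02] fixyaw [ 5.444000e-01  3.130000e-02 -2.343000e-01  1.312365e+02  8.612800e+02]
```

Request:
drive_tool --series '[0, 0, 0.14, 0, 0, 0, 100, 0, 0, 0.28, 0, 0, 0, 100, 0, 0, 0.42, 0, 0, 0, 100, 0, 0, 0.56, 0, 0, 0, 100, 0, 0, 0.7, 0, 0, 0, 100]'

```text
time_s: 2.1
position: [0.2961, 0.3781, 0.2075]
ee_rot: [-2.051, 2.38, 0.0]
force: [-0.3, -0.2, 0.6]
width: 0.0853
```

Request:
drive_tool --series '[0, 0, 0.14, 0.04, -0.026, 0, 100, 0, 0, 0.28, 0.08, -0.053, 0, 100, 0, 0, 0.42, 0.12, -0.079, 0, 100, 0, 0, 0.56, 0.16, -0.106, 0, 100, 0, 0, 0.7, 0.2, -0.132, 0, 100]'

```text
time_s: 2.6
position: [0.3992, 0.1594, 0.2079]
ee_rot: [-1.111, 2.937, 0.0]
force: [1.1, 0.9, 0.3]
width: 0.0853
```

Request:
drive_tool --series '[0, 0, 0.14, 0.014, -0.048, 0, 100, 0, 0, 0.28, 0.029, -0.096, 0, 100, 0, 0, 0.42, 0.043, -0.144, 0, 100, 0, 0, 0.56, 0.058, -0.192, 0, 100, 0, 0, 0.7, 0.072, -0.24, 0, 100]'

```text
time_s: 3.1
position: [0.5052, -0.0681, 0.2077]
ee_rot: [-0.035, 3.141, 0.0]
force: [0.8, 0.8, 0.3]
width: 0.0854
```

```bash
cat > go.py <<'E'
import sys;from h import *
# go x y z yaw : shift in tool axes + turn about tool z, from measured pose
s=state();M=R.from_rotvec(s["ee_rot"]);t=np.array([float(v) for v in sys.argv[1:4]])
d=M.inv().apply(t-s["position"]);x=M.apply([1,0,0]);yaw=np.arctan2(x[1],x[0]);w=(float(sys.argv[4])-yaw+np.pi)%(2*np.pi)-np.pi
print("shift",d.round(4),"turnz",round(-w,3),"yaw",round(yaw,3),"tilt",M.apply([0,0,1]).round(4),"pos",s["position"].round(4),"F",np.round(s["force"],1),"T",np.round(s["torque"],2),"w",round(s["width"],4),"j",np.round(s["joints"],2),"t",s["time_s"])
E
python3 go.py .516 -.092 .16 2.905
```

```text
shift [-0.0102 -0.0241  0.0477] turnz 0.259 yaw -3.119 tilt [ 8.e-04  1.e-04 -1.e+00] pos [ 0.5052 -0.0681  0.2077] F [0.8 0.8 0.3] T [ 0.12 -0.08  0.01] w 0.0854 j [ 0.18  0.19 -0.27  0.   -1.11 -1.73] t 3.1
```

Request:
drive_tool --series '[0, 0, 0.13, -0.005, -0.012, 0.0, 100, 0, 0, 0.26, -0.01, -0.024, 0.0, 60, 0, 0, 0.26, -0.01, -0.024, 0.02, 45, 0, 0, 0.26, -0.01, -0.024, 0.04, 45, 0, 0, 0.26, -0.01, -0.024, 0.048, 45]'

```text
time_s: 3.6
position: [0.5139, -0.0902, 0.1574]
ee_rot: [-0.365, -3.117, 0.001]
force: [-0.4, 0.3, -0.1]
width: 0.0389
```

```bash
python3 go.py .516 -.092 .098 2.905; python3 - <<'E'
from h import *
o=[]
for n,(x,y) in(("top",(230,140)),("scene",(140,80))):
    c=capture(n);o.append(cv2.resize(cv2.cvtColor(c["img"],cv2.COLOR_RGB2BGR)[y:y+120,x:x+130],None,fx=3,fy=3,interpolation=cv2.INTER_CUBIC))
cv2.imwrite("pics/m1.png",np.hstack(o))
E
```

```text
shift [-0.0027 -0.0013  0.0594] turnz 0.004 yaw 2.909 tilt [-0.0035  0.     -1.    ] pos [ 0.5139 -0.0902  0.1574] F [-0.4  0.3 -0.1] T [-0.02  0.02  0.01] w 0.0389 j [ 0.14  0.26 -0.32 -0.   -1.   -1.94] t 3.6
```

View pics/m1.png

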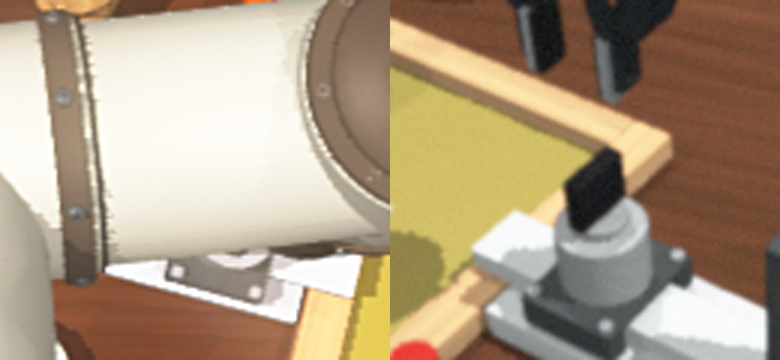

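Request:
drive_tool --series '[0, 0, 0, 0, 0, 0.02, 45, 0, 0, 0, 0, 0, 0.04, 45, 0, 0, 0, 0, 0, 0.055, 45, 0, 0, 0, 0, 0, 0.061, 40, 0, 0, 0, 0, 0, 0.061, 36]' --grip_force 20

```text
time_s: 4.2
position: [0.5146, -0.0907, 0.0987]
ee_rot: [-0.365, -3.12, 0.0]
force: [-0.7, 0.4, 0.8]
width: 0.0305
```

```bash
python3 go.py .516 -.092 .098 2.905; python3 - <<'E'
from h import *
c=capture("scene");x,y=150,90;cv2.imwrite("pics/m2.png",cv2.resize(cv2.cvtColor(c["img"],cv2.COLOR_RGB2BGR)[y:y+100,x:x+120],None,fx=5,fy=5,interpolation=cv2.INTER_CUBIC))
E
```

```text
shift [-0.0017 -0.001   0.0007] turnz 0.003 yaw 2.908 tilt [-1.e-04 -3.e-04 -1.e+00] pos [ 0.5146 -0.0907  0.0987] F [-0.7  0.4  0.8] T [-0.01  0.02  0.  ] w 0.0305 j [ 0.14  0.32 -0.39  0.   -0.86 -1.94] t 4.2
```

View pics/m2.png

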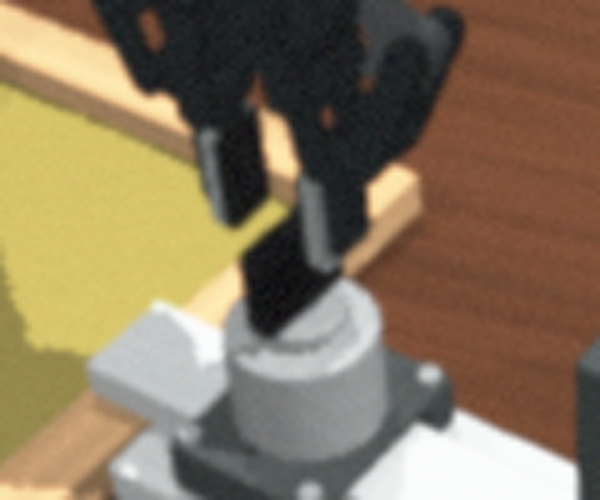

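```bash
python3 - <<'E'
from h import *
c=capture("scene");s=state();M=R.from_rotvec(s["ee_rot"]);x,y=150,90
im=cv2.imread("pics/m2.png")
q=lambda P:tuple(int(v) for v in (proj(c,P)-[x,y]+.5)*5)
for sy in(-1,1):
    a=[q(s["position"]+M.apply([sx*.011,sy*.0153,-dz])) for sx,dz in((-1,.005),(1,.005),(1,.03),(-1,.03))]
    cv2.polylines(im,[np.array(a)],True,(0,0,255),1)
def box(px,py,yaw,col):
    C,S=np.cos(yaw),np.sin(yaw)
    for z in(.092,.126):
        cv2.polylines(im,[np.array([q((px+C*a*.02-S*b*.006,py+S*a*.02+C*b*.006,z)) for a,b in((-1,-1),(1,-1),(1,1),(-1,1))])],True,col,1)
box(.516,-.092,-.237,(0,255,0))
cv2.imwrite("pics/m3.png",im)
E
```

```text
(no output)
```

View pics/m3.png

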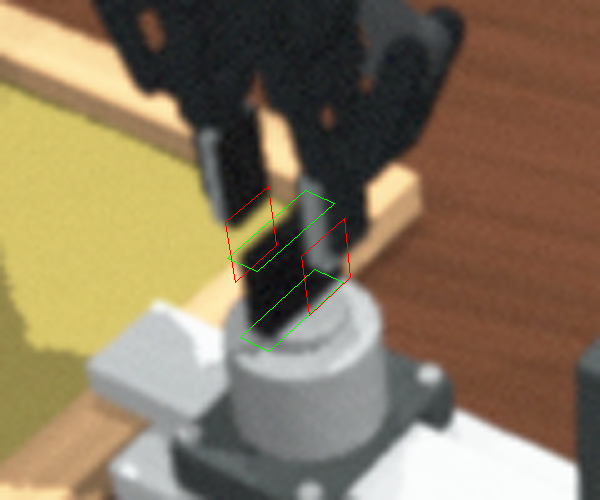

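Request:
drive_tool --series '[0, 0, 0, 0, 0, 0, 28, 0, 0, 0, 0, 0, 0, 24, 0, 0, 0, 0, 0, 0, 22, 0, 0, 0, 0, 0, 0, 20, 0, 0, 0, 0, 0, 0, 20]'

```text
time_s: 4.8
position: [0.5141, -0.091, 0.0987]
ee_rot: [0.367, 3.12, 0.0]
force: [-0.1, -0.7, -0.3]
width: 0.0171
```

```bash
python3 go.py .516 -.092 .098 2.905; python3 - <<'E'
from h import *
s=state();M=R.from_rotvec(s["ee_rot"]);x,y=150,90
c=capture("scene");im=cv2.resize(cv2.cvtColor(c["img"],cv2.COLOR_RGB2BGR)[y:y+100,x:x+120],None,fx=5,fy=5,interpolation=cv2.INTER_CUBIC)
q=lambda P:tuple(int(v) for v in (proj(c,P)-[x,y]+.5)*5)
for dz in (0,.01,.02,.03): cv2.circle(im,q(s["position"]+M.apply([-.011,0,-dz])),2,(0,0,255),-1)
cv2.imwrite("pics/m4.png",im)
E
```

```text
shift [-0.0021 -0.0005  0.0007] turnz 0.002 yaw 2.907 tilt [ 2.e-04 -0.e+00 -1.e+00] pos [ 0.5141 -0.091   0.0987] F [-0.1 -0.7 -0.3] T [-0.04  0.02 -0.02] w 0.0171 j [ 0.14  0.32 -0.39  0.   -0.86 -1.94] t 4.8
```

View pics/m4.png

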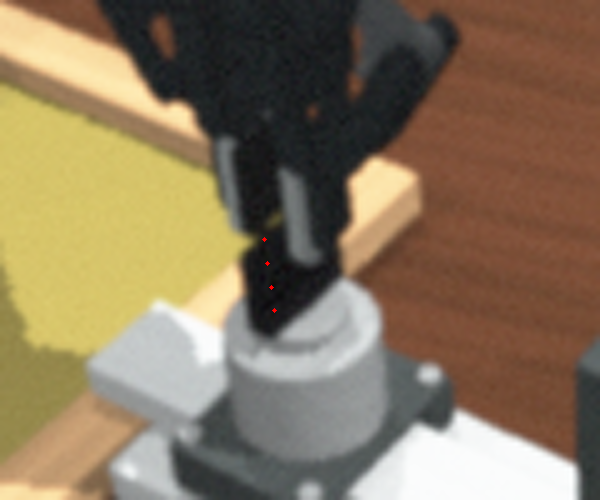

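```bash
python3 - <<'E'
from h import *
c=capture("scene")
def solve(uvs,pos,yaw=2.907,lat=None):
    # point on vertical plane through tool axis offset: base +x side by 11 mm
    M=R.from_rotvec([np.pi,0,0]);
    for dx in(-.011,0,.011):
        P=np.array(pos)+dx*np.array([np.cos(yaw),np.sin(yaw),0])
        z=[(np.linalg.norm(proj(c,P+[0,0,h])-uvs),h) for h in np.arange(-.03,.06,.001)];print(dx,min(z))
solve(np.array([202.5,108.3]),(.5139,-.0902,.1574))
solve(np.array([150+276/5,90+247/5]),(.5141,-.091,.0987))
solve(np.array([150+280/5,90+247/5]),(.5146,-.0907,.0987))
E
```

```text
-0.011 (np.float64(3.7493215140539813), np.float64(0.027000000000000052))
0 (np.float64(1.301575888345187), np.float64(0.021000000000000046))
0.011 (np.float64(6.1908295629300865), np.float64(0.015000000000000041))
-0.011 (np.float64(2.486611712997918), np.float64(0.02500000000000005))
0 (np.float64(2.2497918473865393), np.float64(0.019000000000000045))
0.011 (np.float64(6.828170767556985), np.float64(0.012000000000000038))
-0.011 (np.float64(3.2796787522849744), np.float64(0.02600000000000005))
0 (np.float64(1.4626963612419976), np.float64(0.019000000000000045))
0.011 (np.float64(6.049995997865555), np.float64(0.012000000000000038))
```

Request:
drive_tool --series '[0, 0, 0, 0, 0, 0.003, 20, 0, 0, 0, 0, 0, 0.006, 20, 0, 0, 0, 0, 0, 0.008, 20, 0, 0, 0, 0, 0, 0.008, 20]'

```text
time_s: 5.3
position: [0.5137, -0.091, 0.0901]
ee_rot: [-0.367, -3.119, 0.0]
force: [-0.2, 0.1, -0.5]
width: 0.017
```

```bash
python3 go.py .516 -.092 .098 2.905; python3 - <<'E'
from h import *
x,y=180,110
c=capture("scene");im=cv2.resize(cv2.cvtColor(c["img"],cv2.COLOR_RGB2BGR)[y:y+60,x:x+70],None,fx=8,fy=8,interpolation=cv2.INTER_CUBIC)
im=np.clip(im.astype(float)*2.2,0,255).astype(np.uint8)
cv2.imwrite("pics/m5.png",im)
E
```

```text
shift [-0.0024 -0.0004 -0.0079] turnz 0.002 yaw 2.907 tilt [-1.1e-03 -1.0e-04 -1.0e+00] pos [ 0.5137 -0.091   0.0901] F [-0.2  0.1 -0.5] T [ 0.01 -0.01  0.03] w 0.017 j [ 0.14  0.33 -0.4  -0.   -0.84 -1.94] t 5.3
```

View pics/m5.png

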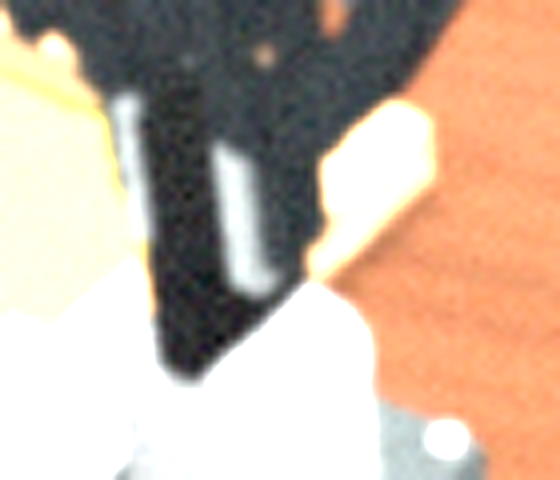

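Request:
drive_tool --series '[0, 0, 0, 0, 0, 0, 18, 0, 0, 0, 0, 0, 0, 17, 0, 0, 0, 0, 0, 0, 16, 0, 0, 0, 0, 0, 0, 15, 0, 0, 0, 0, 0, 0, 15]'

```text
time_s: 5.85
position: [0.5141, -0.0911, 0.0907]
ee_rot: [0.367, 3.12, -0.0]
force: [0.3, -0.8, -0.6]
width: 0.0126
```

```bash
python3 go.py .516 -.092 .098 2.905
```

```text
shift [-0.002  -0.0005 -0.0073] turnz 0.002 yaw 2.907 tilt [ 1.e-04 -1.e-04 -1.e+00] pos [ 0.5141 -0.0911  0.0907] F [ 0.3 -0.8 -0.6] T [-0.18  0.02 -0.02] w 0.0126 j [ 0.14  0.33 -0.4   0.   -0.84 -1.94] t 5.85
```

Request:
drive_tool --series '[0, 0, 0, 0, 0, 0, 14, 0, 0, 0, 0, 0, 0, 13, 0, 0, 0, 0, 0, 0, 12, 0, 0, 0, 0, 0, 0, 10, 0, 0, 0, 0, 0, 0, 8]' --grip_force 25

```text
time_s: 6.35
position: [0.5141, -0.0911, 0.0908]
ee_rot: [0.367, 3.12, -0.0]
force: [-0.6, -1.8, 2.6]
width: 0.011
```

```bash
python3 go.py .516 -.092 .098 2.905
```

```text
shift [-0.002  -0.0004 -0.0072] turnz 0.002 yaw 2.907 tilt [ 2.e-04 -2.e-04 -1.e+00] pos [ 0.5141 -0.0911  0.0908] F [-0.6 -1.8  2.6] T [-0.41  0.16 -0.07] w 0.011 j [ 0.14  0.33 -0.4   0.   -0.84 -1.94] t 6.35
```

Request:
drive_tool --series '[0, 0, 0, 0, 0, 0, 8, 0, 0, 0, 0, 0, -0.001, 8, 0, 0, 0, 0, 0, -0.002, 8, 0, 0, 0, 0, 0, -0.003, 8, 0, 0, 0, 0, 0, -0.004, 8]' --grip_force 45

```text
time_s: 6.85
position: [0.5137, -0.091, 0.0937]
ee_rot: [-0.368, -3.119, -0.0]
force: [2.7, -1.3, -8.1]
width: 0.0107
```

```bash
python3 go.py .516 -.092 .098 2.905
```

```text
shift [-0.0025 -0.0005 -0.0043] turnz 0.002 yaw 2.907 tilt [-1.4e-03  2.0e-04 -1.0e+00] pos [ 0.5137 -0.091   0.0937] F [ 2.7 -1.3 -8.1] T [-0.75 -0.78 -0.08] w 0.0107 j [ 0.14  0.33 -0.4  -0.   -0.85 -1.94] t 6.85
```

Request:
drive_tool --series '[0, 0, 0, 0, 0, 0, 8, 0, 0, 0, 0, 0, 0, 8, 0, 0, 0, 0, 0, -0.001, 8, 0, 0, 0, 0, 0, -0.001, 8]'

```text
time_s: 7.25
position: [0.5138, -0.091, 0.0956]
ee_rot: [-0.367, -3.119, 0.0]
force: [1.1, -2.0, -8.6]
width: 0.0104
```

```bash
python3 go.py .516 -.092 .098 2.905|cut -c1-300
```

```text
shift [-0.0023 -0.0005 -0.0024] turnz 0.002 yaw 2.907 tilt [-6.e-04  1.e-04 -1.e+00] pos [ 0.5138 -0.091   0.0956] F [ 1.1 -2.  -8.6] T [-0.71 -0.53 -0.1 ] w 0.0104 j [ 0.14  0.33 -0.4  -0.   -0.85 -1.94] t 7.25
```

Request:
drive_tool --series '[0, 0, 0, 0, 0, -0.0005, 8, 0, 0, 0, 0, 0, -0.001, 8, 0, 0, 0, 0, 0, -0.001, 8]'

```text
time_s: 7.55
position: [0.5139, -0.091, 0.0967]
ee_rot: [-0.367, -3.12, 0.0]
force: [1.7, -2.2, -7.4]
width: 0.0107
```

Request:
drive_tool --series '[0, 0, 0, 0, 0, -0.0005, 8, 0, 0, 0, 0, 0, -0.0005, 8]'

```text
time_s: 7.75
position: [0.5139, -0.091, 0.0971]
ee_rot: [-0.367, -3.12, 0.0]
force: [1.2, -1.7, -7.5]
width: 0.0103
```

Request:
drive_tool --series '[0, 0, 0, 0, 0, -0.0005, 8, 0, 0, 0, 0, 0, -0.001, 8, 0, 0, 0, 0, 0, -0.001, 8]'

```text
time_s: 8.05
position: [0.5139, -0.091, 0.0981]
ee_rot: [-0.367, -3.12, 0.0]
force: [1.5, -1.9, -7.2]
width: 0.0104
```

Request:
drive_tool --series '[0, 0, 0, 0, 0, -0.0005, 8, 0, 0, 0, 0, 0, -0.0005, 8]'

```text
time_s: 8.25
position: [0.5139, -0.091, 0.0986]
ee_rot: [-0.367, -3.12, 0.0]
force: [0.3, -1.0, -9.5]
width: 0.0102
```

Request:
drive_tool --series '[0, 0, 0, 0, 0, -0.0005, 8, 0, 0, 0, 0, 0, -0.0005, 8]'

```text
time_s: 8.45
position: [0.514, -0.091, 0.0991]
ee_rot: [-0.367, -3.12, 0.0]
force: [-0.1, -2.0, -8.7]
width: 0.0104
```

Request:
drive_tool --series '[0, 0, 0, 0, 0, -0.0005, 8, 0, 0, 0, 0, 0, -0.0005, 8]'

```text
time_s: 8.65
position: [0.514, -0.091, 0.0996]
ee_rot: [-0.367, -3.12, 0.0]
force: [-0.4, -2.0, -7.8]
width: 0.0103
```

Request:
drive_tool --series '[0, 0, 0, 0, 0, -0.0005, 8, 0, 0, 0, 0, 0, -0.0005, 8]'

```text
time_s: 8.85
position: [0.514, -0.091, 0.1001]
ee_rot: [-0.367, -3.12, 0.0]
force: [0.6, -1.9, -7.2]
width: 0.0105
```

Request:
drive_tool --series '[0, 0, 0, 0, 0, -0.0005, 8, 0, 0, 0, 0, 0, -0.001, 8, 0, 0, 0, 0, 0, -0.001, 8]'

```text
time_s: 9.15
position: [0.514, -0.091, 0.1008]
ee_rot: [-0.367, -3.12, -0.0]
force: [1.1, -2.2, -11.2]
width: 0.0103
```

Request:
drive_tool --series '[0, 0, 0, 0, 0, -0.0005, 8, 0, 0, 0, 0, 0, -0.0005, 8]'

```text
time_s: 9.35
position: [0.5139, -0.091, 0.101]
ee_rot: [-0.367, -3.119, -0.0]
force: [1.9, -2.4, -14.6]
width: 0.0106
```

Request:
drive_tool --series '[0, 0, 0, 0, 0, 0.0005, 8, 0, 0, -0.08, 0, 0, 0.0005, 8, 0, 0, -0.16, 0, 0, 0.0005, 8, 0, 0, -0.24, 0, 0, 0.0005, 8, 0, 0, -0.24, 0, 0, 0.0005, 8]'

```text
time_s: 9.85
position: [0.514, -0.0909, 0.101]
ee_rot: [0.01, -3.141, -0.0]
force: [1.3, -2.1, -12.9]
width: 0.0107
```

```bash
python3 go.py .516 -.092 .098 2.907|cut -c1-300
```

```text
shift [-0.002  -0.0011  0.003 ] turnz 0.241 yaw -3.136 tilt [-4.e-04  1.e-04 -1.e+00] pos [ 0.514  -0.0909  0.101 ] F [  1.3  -2.1 -12.9] T [-0.49 -0.42  0.14] w 0.0107 j [ 0.14  0.32 -0.39 -0.   -0.86 -1.7 ] t 9.85
```

Request:
drive_tool --series '[0, 0, -0.08, 0, 0, 0.0003, 8, 0, 0, -0.16, 0, 0, 0.0003, 8, 0, 0, -0.24, 0, 0, 0.0003, 8, 0, 0, -0.28, 0, 0, 0.0003, 8, 0, 0, -0.28, 0, 0, 0.0003, 8]'

```text
time_s: 10.35
position: [0.514, -0.091, 0.101]
ee_rot: [0.445, -3.11, 0.0]
force: [1.3, -3.1, -10.2]
width: 0.0107
```

```bash
python3 go.py .516 -.092 .098 2.907|cut -c1-300; python3 - <<'E'
from h import *
x,y=170,90
c=capture("scene");im=cv2.resize(cv2.cvtColor(c["img"],cv2.COLOR_RGB2BGR)[y:y+80,x:x+90],None,fx=7,fy=7,interpolation=cv2.INTER_CUBIC)
cv2.imwrite("pics/m6.png",np.clip(im.astype(float)*1.5,0,255).astype(np.uint8))
E
```

```text
shift [-0.0017 -0.0015  0.003 ] turnz 0.519 yaw -2.857 tilt [-2.e-04 -1.e-04 -1.e+00] pos [ 0.514 -0.091  0.101] F [  1.3  -3.1 -10.2] T [-0.68 -0.17  0.09] w 0.0107 j [ 0.14  0.32 -0.39  0.   -0.86 -1.42] t 10.35
```

View pics/m6.png

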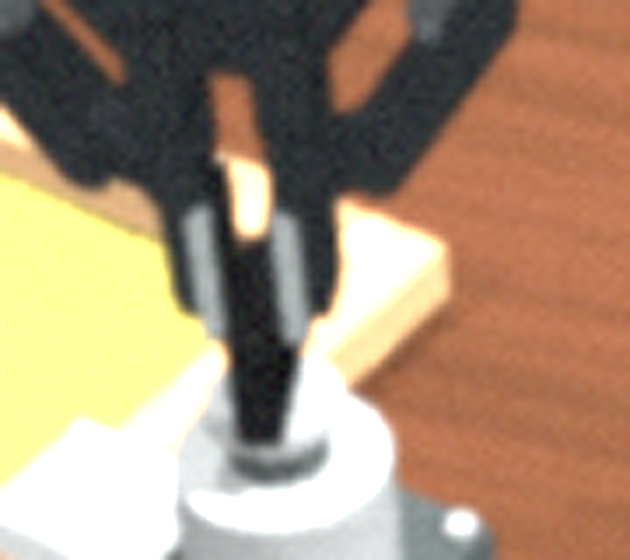

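Request:
drive_tool --series '[0, 0, -0.08, 0, 0, -0.0004, 8, 0, 0, -0.16, 0, 0, -0.001, 8, 0, 0, -0.24, 0, 0, -0.0016, 8, 0, 0, -0.32, 0, 0, -0.0022, 8, 0, 0, -0.32, 0, 0, -0.0022, 8]'

```text
time_s: 10.9
position: [0.5141, -0.0911, 0.1034]
ee_rot: [0.936, -2.999, 0.0]
force: [0.5, -0.6, -8.9]
width: 0.0105
```

```bash
python3 go.py .516 -.092 .098 2.907|cut -c1-300
```

```text
shift [-0.001  -0.0018  0.0054] turnz 0.839 yaw -2.537 tilt [ 1.e-04 -3.e-04 -1.e+00] pos [ 0.5141 -0.0911  0.1034] F [ 0.5 -0.6 -8.9] T [-0.71 -0.04  0.11] w 0.0105 j [ 0.14  0.32 -0.39  0.   -0.87 -1.1 ] t 10.9
```

Request:
drive_tool --series '[0, 0, -0.1, 0, 0, -0.00075, 8, 0, 0, -0.2, 0, 0, -0.0015, 8, 0, 0, -0.3, 0, 0, -0.0022, 8, 0, 0, -0.4, 0, 0, -0.003, 8, 0, 0, -0.4, 0, 0, -0.003, 8]'

```text
time_s: 11.4
position: [0.5141, -0.0911, 0.1063]
ee_rot: [1.511, -2.754, 0.001]
force: [0.2, -2.8, -8.9]
width: 0.0101
```

```bash
python3 go.py .516 -.092 .098 2.907|cut -c1-300
```

```text
shift [-0.0003 -0.0021  0.0083] turnz 1.238 yaw -2.138 tilt [ 1.e-04 -3.e-04 -1.e+00] pos [ 0.5141 -0.0911  0.1063] F [ 0.2 -2.8 -8.9] T [-0.74 -0.09  0.1 ] w 0.0101 j [ 0.14  0.31 -0.38  0.   -0.87 -0.7 ] t 11.4
```

Request:
drive_tool --series '[0, 0, -0.1, 0, 0, -0.00075, 8, 0, 0, -0.2, 0, 0, -0.0015, 8, 0, 0, -0.3, 0, 0, -0.0022, 8, 0, 0, -0.4, 0, 0, -0.003, 8, 0, 0, -0.4, 0, 0, -0.003, 8]'

```text
time_s: 11.9
position: [0.5141, -0.0911, 0.1092]
ee_rot: [2.027, -2.4, 0.0]
force: [0.2, -2.7, -9.3]
width: 0.0104
```

```bash
python3 go.py .516 -.092 .098 2.907|cut -c1-300
```

```text
shift [ 0.0005 -0.002   0.0112] turnz 1.637 yaw -1.739 tilt [ 0.e+00 -3.e-04 -1.e+00] pos [ 0.5141 -0.0911  0.1092] F [ 0.2 -2.7 -9.3] T [-0.88 -0.12  0.08] w 0.0104 j [ 0.14  0.31 -0.38  0.   -0.88 -0.3 ] t 11.9
```

Request:
drive_tool --series '[0, 0, -0.1, 0, 0, -0.00075, 8, 0, 0, -0.2, 0, 0, -0.0015, 8, 0, 0, -0.3, 0, 0, -0.0022, 8, 0, 0, -0.4, 0, 0, -0.003, 8, 0, 0, -0.4, 0, 0, -0.003, 8]'

```text
time_s: 12.4
position: [0.5142, -0.0911, 0.1121]
ee_rot: [2.463, -1.95, 0.001]
force: [0.8, -2.7, -9.9]
width: 0.0105
```

```bash
python3 go.py .516 -.092 .098 2.907|cut -c1-300
```

```text
shift [ 0.0013 -0.0015  0.0141] turnz 2.037 yaw -1.34 tilt [ 3.e-04 -2.e-04 -1.e+00] pos [ 0.5142 -0.0911  0.1121] F [ 0.8 -2.7 -9.9] T [-0.91 -0.27  0.1 ] w 0.0105 j [ 0.14  0.3  -0.38  0.   -0.89  0.1 ] t 12.4
```

Request:
drive_tool --series '[0, 0, -0.1, 0, 0, -0.00075, 8, 0, 0, -0.2, 0, 0, -0.0014, 8, 0, 0, -0.3, 0, 0, -0.0018, 8, 0, 0, -0.38, 0, 0, -0.0018, 8, 0, 0, -0.44, 0, 0, -0.0018, 8]'

```text
time_s: 12.9
position: [0.5142, -0.0911, 0.1139]
ee_rot: [-2.83, 1.365, -0.001]
force: [0.9, -2.6, -8.5]
width: 0.0106
```

```bash
python3 go.py .516 -.092 .098 2.907|cut -c1-300
```

```text
shift [ 0.0018 -0.0008  0.0159] turnz 2.477 yaw -0.899 tilt [ 4.e-04 -1.e-04 -1.e+00] pos [ 0.5142 -0.0911  0.1139] F [ 0.9 -2.6 -8.5] T [-1.01 -0.24 -0.09] w 0.0106 j [ 0.14  0.3  -0.37  0.   -0.89  0.54] t 12.9
```

Request:
drive_tool --series '[0, 0, -0.04, 0, 0, 0, 8, 0, 0, -0.08, 0, 0, 0, 8, 0, 0, -0.08, 0, 0, 0, 8, 0, 0, -0.08, 0, 0, 0, 8]'

```text
time_s: 13.3
position: [0.5142, -0.091, 0.1139]
ee_rot: [-2.882, 1.251, -0.001]
force: [0.9, -2.9, -8.4]
width: 0.0109
```

```bash
python3 go.py .516 -.092 .098 2.907|cut -c1-300
```

```text
shift [ 0.0019 -0.0006  0.0159] turnz 2.557 yaw -0.819 tilt [ 3.e-04 -1.e-04 -1.e+00] pos [ 0.5142 -0.091   0.1139] F [ 0.9 -2.9 -8.4] T [-1.02 -0.34 -0.05] w 0.0109 j [ 0.14  0.3  -0.37  0.   -0.89  0.62] t 13.3
```

Request:
drive_tool --series '[0, 0, -0.03, 0, 0, 0, 8, 0, 0, -0.06, 0, 0, 0, 8, 0, 0, -0.06, 0, 0, 0, 8]'

```text
time_s: 13.6
position: [0.5142, -0.091, 0.1138]
ee_rot: [-2.918, 1.164, -0.0]
force: [0.3, -2.2, -9.1]
width: 0.0104
```

```bash
python3 go.py .516 -.092 .098 2.907|cut -c1-300
```

```text
shift [ 0.002  -0.0005  0.0158] turnz 2.617 yaw -0.759 tilt [ 3.e-04  1.e-04 -1.e+00] pos [ 0.5142 -0.091   0.1138] F [ 0.3 -2.2 -9.1] T [-1.01 -0.33 -0.26] w 0.0104 j [ 0.14  0.3  -0.37 -0.   -0.89  0.68] t 13.6
```

Request:
drive_tool --series '[0, 0, 0.03, 0, 0, 0.0005, 8, 0, 0, 0.03, 0, 0, 0.0005, 12, 0, 0, 0.03, 0, 0, 0.0005, 20, 0, 0, 0.03, 0, 0, 0.0005, 40, 0, 0, 0.03, 0, 0, 0.0005, 45]'

```text
time_s: 14.1
position: [0.5154, -0.0907, 0.1147]
ee_rot: [-2.901, 1.202, -0.005]
force: [-0.1, 0.3, 0.3]
width: 0.0387
```

Request:
drive_tool --series '[0, 0, 0, 0, 0, -0.015, 45, 0, 0, 0, 0, 0, -0.04, 45, 0, 0, 0, 0, 0, -0.07, 45, 0, 0, 0, 0, 0, -0.09, 60, 0, 0, 0, 0, 0, -0.09, 60]'

```text
time_s: 14.6
position: [0.5166, -0.0909, 0.2075]
ee_rot: [-2.899, 1.2, -0.013]
force: [0.4, -0.4, -0.1]
width: 0.0513
```

```bash
python3 go.py .5445 .030 .2 -.234; python3 - <<'E'
from h import *
x,y=140,80
c=capture("scene");im=cv2.resize(cv2.cvtColor(c["img"],cv2.COLOR_RGB2BGR)[y:y+150,x:x+190],None,fx=4,fy=4,interpolation=cv2.INTER_CUBIC)
cv2.imwrite("pics/m7.png",np.clip(im.astype(float)*1.3,0,255).astype(np.uint8))
E
```

```text
shift [-0.0658 -0.1051  0.0077] turnz -0.551 yaw -0.785 tilt [ 9.e-03  1.e-04 -1.e+00] pos [ 0.5166 -0.0909  0.2075] F [ 0.4 -0.4 -0.1] T [ 0.05  0.02 -0.01] w 0.0513 j [ 0.14  0.21 -0.24  0.   -1.11  0.65] t 14.6
```

View pics/m7.png

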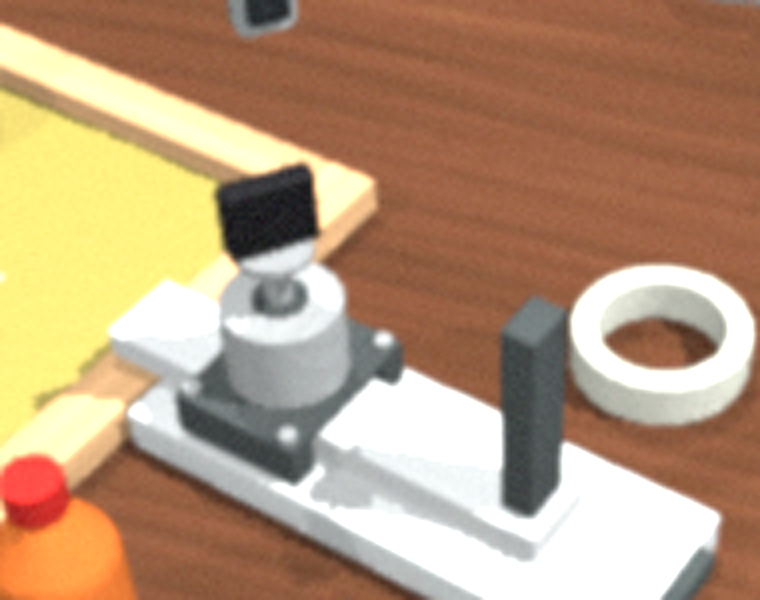

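Request:
drive_tool --series '[0, 0, -0.14, -0.016, -0.026, 0, 60, 0, 0, -0.28, -0.033, -0.052, 0, 60, 0, 0, -0.42, -0.05, -0.079, 0, 60, 0, 0, -0.55, -0.066, -0.105, 0, 60, 0, 0, -0.55, -0.066, -0.105, 0, 60]'

```text
time_s: 15.15
position: [0.5419, 0.0326, 0.2019]
ee_rot: [3.121, -0.362, -0.002]
force: [-0.5, 0.1, 0.5]
width: 0.0512
```

```bash
python3 go.py .5445 .030 .1 -.234
```

```text
shift [0.0033 0.0019 0.1019] turnz 0.003 yaw -0.231 tilt [-0.0016 -0.     -1.    ] pos [0.5419 0.0326 0.2019] F [-0.5  0.1  0.5] T [-0.06  0.02 -0.06] w 0.0512 j [ 0.36  0.25 -0.2  -0.   -1.12  0.98] t 15.15
```

Request:
drive_tool --series '[0, 0, 0, 0.003, 0.002, 0.03, 60, 0, 0, 0, 0.003, 0.002, 0.06, 60, 0, 0, 0, 0.003, 0.002, 0.085, 60, 0, 0, 0, 0.003, 0.002, 0.1, 40, 0, 0, 0, 0.003, 0.002, 0.1, 30]' --grip_force 20

```text
time_s: 15.65
position: [0.5416, 0.0262, 0.1]
ee_rot: [3.117, -0.372, -0.011]
force: [-0.7, 0.5, 0.1]
width: 0.0255
```

Request:
drive_tool --series '[0, 0, 0, 0, 0, 0, 25, 0, 0, 0, 0, 0, 0, 22, 0, 0, 0, 0, 0, 0, 20, 0, 0, 0, 0, 0, 0, 18, 0, 0, 0, 0, 0, 0, 16]'

```text
time_s: 16.15
position: [0.5454, 0.0296, 0.1041]
ee_rot: [-3.115, 0.37, -0.006]
force: [0.3, 7.6, -3.1]
width: 0.0156
```

```bash
python3 go.py .5445 .030 .1 -.234
```

```text
shift [-0.001  -0.0002  0.0041] turnz -0.002 yaw -0.236 tilt [ 0.004  0.004 -1.   ] pos [0.5454 0.0296 0.1041] F [ 0.3  7.6 -3.1] T [ 2.41 -0.07  0.  ] w 0.0156 j [ 0.35  0.35 -0.33 -0.   -0.88  0.99] t 16.15
```

Request:
drive_tool --series '[0, 0, 0, 0, -0.003, 0, 10, 0, 0, 0, 0, -0.006, 0, 10, 0, 0, 0, 0, -0.008, 0, 10]' --grip_force 40

```text
time_s: 16.45
position: [0.5465, 0.0346, 0.1041]
ee_rot: [3.119, -0.37, 0.002]
force: [0.6, -2.2, 0.1]
width: 0.0147
```

Request:
drive_tool --series '[0, 0, 0, 0, -0.008, 0, 10, 0, 0, 0, 0, -0.016, 0, 10, 0, 0, 0, 0, -0.024, 0, 10, 0, 0, 0, 0, -0.032, 0, 10, 0, 0, 0, 0, -0.038, 0, 10]'

```text
time_s: 16.95
position: [0.5559, 0.073, 0.104]
ee_rot: [-3.12, 0.368, -0.003]
force: [0.6, -2.3, 4.7]
width: 0.0148
```

Request:
drive_tool --series '[0, 0, 0, 0, -0.002, 0, 10, 0, 0, 0, 0, -0.004, 0, 10, 0, 0, 0, 0, -0.004, 0, 10]'

```text
time_s: 17.25
position: [0.5568, 0.0766, 0.104]
ee_rot: [-3.119, 0.369, -0.003]
force: [2.1, -0.7, 5.4]
width: 0.0146
```

```bash
python3 go.py .5561 .0785 .104 -.234
```

```text
shift [-0.0011 -0.0017  0.    ] turnz -0.001 yaw -0.235 tilt [ 0.0024  0.001  -1.    ] pos [0.5568 0.0766 0.104 ] F [ 2.1 -0.7  5.4] T [-0.23 -0.49 -0.03] w 0.0146 j [ 0.43  0.37 -0.29  0.   -0.9   0.91] t 17.25
```

Request:
drive_tool --series '[0, 0, 0, 0, -0.001, 0, 10, 0, 0, 0, 0, -0.002, 0, 10, 0, 0, 0, 0, -0.002, 0, 10]'

```text
time_s: 17.55
position: [0.5571, 0.0781, 0.104]
ee_rot: [-3.119, 0.369, -0.003]
force: [2.0, -2.5, 4.6]
width: 0.0146
```

Request:
drive_tool --series '[0, 0, 0, 0, -0.001, 0, 10, 0, 0, 0, 0, -0.001, 0, 10]'

```text
time_s: 17.75
position: [0.5572, 0.0784, 0.104]
ee_rot: [3.119, -0.369, 0.002]
force: [2.6, -4.2, 5.4]
width: 0.0145
```

Request:
drive_tool --series '[0, 0, 0, 0, 0.0, 0, 20, 0, 0, 0, 0, 0, 0, 30, 0, 0, 0, 0, 0, 0, 40, 0, 0, 0, 0, 0, 0, 55, 0, 0, 0, 0, 0, 0, 60]'

```text
time_s: 18.25
position: [0.5562, 0.0789, 0.103]
ee_rot: [3.12, -0.369, -0.001]
force: [0.3, -0.1, 0.5]
width: 0.0514
```

Request:
drive_tool --series '[0, 0, 0, 0, 0, -0.02, 60, 0, 0, 0, 0, 0, -0.05, 60, 0, 0, 0, 0, 0, -0.09, 60, 0, 0, 0, 0, 0, -0.13, 60, 0, 0, 0, 0, 0, -0.13, 60]'

```text
time_s: 18.75
position: [0.5599, 0.0796, 0.24]
ee_rot: [-3.115, 0.367, -0.019]
force: [0.2, -0.1, -0.8]
width: 0.0511
```

```bash
python3 - <<'E'
from fit import *
s=state();print(s["position"],s["force"],s["time_s"])
p=np.load("p.npy");lug=[.5564,.0785,p[2]]
c=capture("scene");cv2.imwrite("pics/m8.png",cv2.resize(cv2.cvtColor(c["img"],cv2.COLOR_RGB2BGR)[80:290,90:370],None,fx=2.8,fy=2.8,interpolation=cv2.INTER_CUBIC))
E
```

```text
[0.55991619 0.07959231 0.24002095] [ 0.20029201 -0.07928974 -0.82356776] 18.75
```

View pics/m8.png

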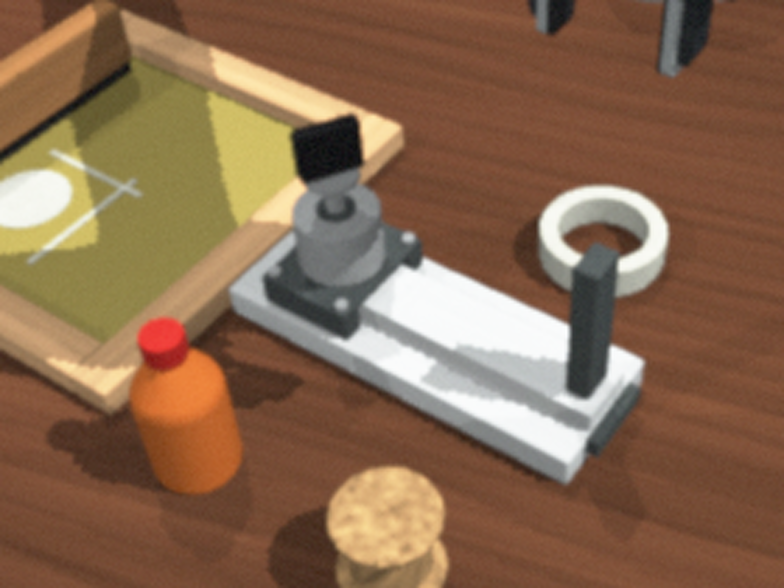

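```bash
python3 -c "
from workcell import *
print(finish_job())"
```

```text
the job is handed in; nothing more can be done
None
```

The side clamp is open and the job is handed in at about 19 s of the 72 s allowed. `finish_job` reports no verdict.

- **Screw:** I pulled it up gently and met the thread about 9–10 mm up. The pull peaked at 14.6 N, about 7 N beyond the lifting force, against the 16 N limit. I then turned it 2.62 rad anticlockwise until the torque showed the end stop, with the tool rising to follow the thread. It stayed out by itself when released, 23 mm up by the tool's reading.
- **Clamp bar:** I slid it back by the lug. It moved with about 2–4 N and travelled about 50 mm by the tool's reading.
- **Final picture:** The bar is clear of the screen, the screw is still up, and the gripper is clear of everything with near-zero force. Bottle, spool and tape roll look undisturbed by eye; I did not re-measure their positions.

Three checks disagreed or failed:

- **Fingertips:** They appeared about 20 mm higher in the picture than the stated tool point. I lowered the gripper on the wing in steps that were safe under either reading, and both grips held.
- **Wing fits:** The silhouette fits of the wing were poor, so I took the screw axis from the strip and lug and centred the grip by feel.
- **Lug grip:** It closed slightly off centre, with about 7.6 N sideways on the lug (not the screw), which eased as soon as the bar moved.

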